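# Finish packing the foam-lined travel coffee case

### The arm

A 6-joint arm with a two-finger parallel gripper is mounted at the origin on the work surface. World frame = base frame: x ahead of the robot, y to its left, z up, the work surface at z = 0. Lengths are in mm, angles in rad, forces in N, time in s.
With the tool pointing down it reaches from about 275 to 825 mm from the base axis. Payload 5.2 kg.
Tool frame: the origin (TCP) lies at the very end of the fingers, on their centre line; the grasp point (between the pads) lies 19 mm behind it; z points along the fingers, y is the direction in which the jaws open and shut (so a half turn about z gives the same grasp; the last joint's range is limited). The gripper opens to 93 mm and grips with 3 to 60 N. Pads are 15 mm wide; open, the fingers measure 128 mm over their backs; the gripper's body (75 mm by 188 mm) begins 65 mm behind the grasp point.
Start: joints at [-0.203, 0.259, 1.535, -0, 1.348, -0.203], TCP at [550.005, 0.023, 218.653] pointing down, gripper open.
Joint ranges: [-3.14, 3.14], [-0.91, 2.08], [0.19, 2.58], [-1.22, 4.36], [0.22, 2.71], [-3.12, 3.12]. Speed limits (rad/s): [2.57, 2.57, 3.14, 3.14, 3.14, 3.14].

### API

Orientations are given as [roll, pitch, yaw] about the fixed x, y, z axes, in that order (R = Rz(yaw) Ry(pitch) Rx(roll)).
In Python, from bench import robot gives the robot as it stands. The module is installed in compiled form; this text tells all that it offers. Calls block until the motion is done:
- robot.move_ptp(position, orientation): joint-space move of the TCP to a pose.
- robot.move_linear(position, ori=None, speed=150, f_stop=None): straight line of the TCP; ori=None keeps the orientation; speed is the mean speed in mm/s. With f_stop (N) it stops when the force on the tool has changed by that much, and returns True; else False.
- robot.move_j(angles): joint-space move.
- robot.move_gripper(opening): opening from 0.0 (shut) to 1.0 (fully open); the grip force is fixed at half the most; returns when the fingers have stopped.
- robot.sleep(seconds).
- robot.inverse_kinematics(position, orientation): joint angles nearest the present ones, or None.
- robot.get_image(name): name is "scene" or "side" or "wrist"; returns a dict with "img" (384x512x3 uint8, blue, green, red), "fovy" (degrees; the focal length in pixels is half the picture's height over the tangent of half this angle, whatever the lens; pixels are square), "cx", "cy" (the principal point, pixels), "eye" and "orientation" of the camera in the world. Camera axes: x right, y down, z forward; pixel columns grow to the right and rows downward; lengths in mm; the calibration is good to about 2 mm. A picture is of the moment at which its call begins. There is no depth.
A pose or a line that the arm cannot do raises robot.MotionError and nothing moves.
- robot.hand_in(): hands the job in, once; it reports no verdict.
Readings, each from a call of its own:
- robot.current_t(): time.
- robot.current_qpos(): joint angles.
- robot.current_joint_vel(): joint speeds.
- robot.current_joint_efforts(): joint torques, N m.
- robot.current_tcp_pos(): TCP position.
- robot.current_eef_rot(): TCP orientation.
- robot.current_contact_force(): force on the tool from outside, world axes, zero at the start.
- robot.current_ft_torque(): the same for the moment, N m.
- robot.current_gripper_width(): opening from 0.0 (shut) to 1.0 (fully open).
Only numpy, scipy, OpenCV 4.12 (cv2) and the standard library are available. Lean on these libraries where they do the work, as an engineer would, in place of code of your own. Each camera call takes 0.05 s, during which the arm holds its last target. There are 200 camera calls.

### The job

Finish packing the open travel coffee case: take away the white funnel that was left on its foam and stand it mouth down on the bare counter, and press the wooden scoop and the blue tumbler fully home, level and upright, into their snug foam cutouts, and let go of them. Leave the white cup, the clay cup and the glass carafe standing where they are.

Things in the scene. Friction and masses are not known exactly. Their poses are not given: they have to be found in the camera images.
- case: Black travel case of two equal halves lying open, flat and fast on the counter. Origin under the centre of the near half: 220 mm (its x) by 320 mm (its y), 60 mm high, walls 10 mm, foam surface 56 mm above the origin. The other half, as big, full of egg-crate foam, lies beyond at x 114 to 334 mm.
- cup_well (a point): Floor centre of the tumbler's round well in the foam; axes as the case's. 69.5 mm wide, 44 mm deep below the foam surface. Four springy foam ribs (at 45 degrees to the axes) narrow it to 61 mm; their faces slope back to 69 mm over the top 16 mm. About 9 to 18 N downward takes the tumbler home; friction then holds it, and its weight alone does not sink it.
- scoop_cutout (a point): Floor centre of the scoop-shaped cutout in the foam; axes as the case's. 22 mm deep, y -83 to 83 mm: wide end for the trough at +y (54 mm wide from y 2 mm on), narrow end for the handle at -y (24 mm). Springy foam ribs at y 13 to 39 and -79 to -53 mm pinch the scoop 1.5 mm a side, sloping back 4 mm over the top 11 mm: about 9 to 18 N downward in all presses it home.
- tumbler_center (a point): Blue straight ceramic tumbler, 64 mm wide and 92 mm high, open at the top, wall 4 mm, foot tapering to 58 mm over the lowest 8 mm, 0.24 kg. Point on its axis half-way up (46 mm); z up its axis. It stands on one of the three places of the turntable.
- white_cup_center (a point): White ceramic cup, 74 mm wide at the rim, 74 mm high; leave standing. Point on its axis half-way up.
- clay_cup_center (a point): Reddish clay cup, 68 mm wide, 58 mm high; leave standing. Point on its axis half-way up (29 mm).
- carafe_center (a point): Glass carafe with steel lid, 94 mm wide, 159 mm high, standing on the shelf beside the tray; leave standing. Point on its axis half-way up.
- scoop_center (a point): Flat-backed wooden scoop, 160 mm long, lying flat on the counter. Point midway along its length, 11 mm above its underside; z up. Its x axis points to the trough: trough 48 mm wide and 24 mm high from x = 5 to 80 mm; straight handle 18 mm wide and 22 mm high from x = -80 to 5 mm. 75 g, balancing about x = 6 mm.
- funnel_center (a point): White plastic funnel, 105 mm high, standing mouth down on the case's foam over the tumbler's well. Point on its axis half-way up (52.5 mm above the mouth's edge); z up towards the spout. Mouth 100 mm wide, cone up to 60 mm height, then a spout 19 mm wide up to the top.
- shelf: Teak shelf board 460 mm (x) by 220 mm (y), 22 mm thick, top 100 mm above the counter, on two black steel pegs out of a white upstand along its +y edge (18 mm thick, 185 mm high, 540 mm long); it does not move. Origin on the counter under the board's centre.
- tray: Small white rotating tray on the shelf: disc 208 mm wide, its surface 20 mm above the shelf, free to turn about the vertical against slight friction. Origin on its axis on the shelf. The three cups stand 57 mm from the axis, a third of a turn apart.
- grinder (a point): Middle of a steel hand grinder already packed and stuck fast in the case's foam, a bystander inside the case: 47 mm thick, 150 mm long along the case's y, its top 82 mm above the counter. Axes as the case's.
- finger_recess (a point): Middle of the finger recess that crosses the narrow part of the scoop cutout so that fingers can hold the handle while it goes in; point at the foam surface, axes as the case's. The recess is 78 mm wide along x (30 mm beside the handle on each side), 46 mm along y, 38 mm deep below the foam surface.
Mind the look-alikes: they are no part of the job. Leave any turquoise look-alike of the part that bears scoop_center alone. Of the things like the part that bears tumbler_center, leave any that is turquoise; of the rest the smaller one is meant.

How it is judged:
By the outcome, as a careful person would: the job done as asked, in the order asked, and still so for the second after the job is handed in, with the robot touching nothing.
It also fails if it takes over 72 s, if anything falls off the work surface, if the arm or the gripper's body presses on something with over 40 N, if the wrist force passes 120 N, or if a joint passes its speed limit or range.

## Working session

There is one attempt and no reset: what is moved stays moved. The work goes in short steps, each a Python script; the robot and the scene stay as the last script left them, time stands still between calls to the robot, and variables do not carry over. Pictures are saved under pics/ and viewed, about 8 in all and at most 12, crops included, and the job is handed in when it is done.

```bash
mkdir -p pics; cat > h.py <<'E'
import numpy as np, cv2
from scipy.spatial.transform import Rotation as R
from bench import robot
def K(d):
    f=d["img"].shape[0]/2/np.tan(np.radians(d["fovy"])/2); return f,d["cx"],d["cy"]
def rot(d): 
    o=np.array(d["orientation"],float); return o if o.shape==(3,3) else R.from_euler("xyz",o).as_matrix()
def ray(d,u,v):
    f,cx,cy=K(d); r=rot(d)@np.array([(u-cx)/f,(v-cy)/f,1]); return np.array(d["eye"],float),r
def plane(d,u,v,z):
    e,r=ray(d,u,v); return e+r*(z-e[2])/r[2]
def proj(d,p):
    f,cx,cy=K(d); q=rot(d).T@(np.array(p,float)-np.array(d["eye"])); return q[0]/q[2]*f+cx,q[1]/q[2]*f+cy
def tri(ds,uvs):
    A=np.zeros((3,3));b=np.zeros(3)
    for d,(u,v) in zip(ds,uvs):
        e,r=ray(d,u,v); r=r/np.linalg.norm(r); P=np.eye(3)-np.outer(r,r); A+=P;b+=P@e
    return np.linalg.solve(A,b)
def grab(n,save=None):
    d=robot.get_image(n)
    if save: cv2.imwrite("pics/"+save,d["img"]); np.save("pics/"+save[:-4]+".npy",d,allow_pickle=True)
    return d
def load(s): return np.load("pics/"+s+".npy",allow_pickle=True).item()
E
python3 - <<'E'
from h import *
for n in ("scene","side","wrist"):
    d=grab(n,n+"0.png"); print(n,d["fovy"],d["cx"],d["cy"],d["eye"],d["orientation"])
a,b=cv2.imread("pics/scene0.png"),cv2.imread("pics/side0.png")
cv2.imwrite("pics/s0big.png",cv2.resize(a,(800,600),interpolation=cv2.INTER_CUBIC))
cv2.imwrite("pics/d0big.png",cv2.resize(b,(800,600),interpolation=cv2.INTER_CUBIC))
print(robot.current_eef_rot())
E
```

```text
scene 57.63769025388616 250.74060950311323 189.89999262145054 [953.89177455 709.79400934 788.25944296] [-2.21300358 -0.00939306  2.56753801]
side 45.91271909320638 246.613798557224 185.67032842975905 [-194.00338145 -762.6258997   861.36061386] [-2.2138532   0.02130827 -0.71521025]
wrist 69.70169316593669 254.78882998390617 191.2232869645725 [548.44095391  80.27453731 384.36681298] [2.84916921e+00 1.35835881e-03 1.05215691e-05]
[-3.14020321e+00 -2.73488201e-04  1.57075973e+00]
```

View pics/s0big.png

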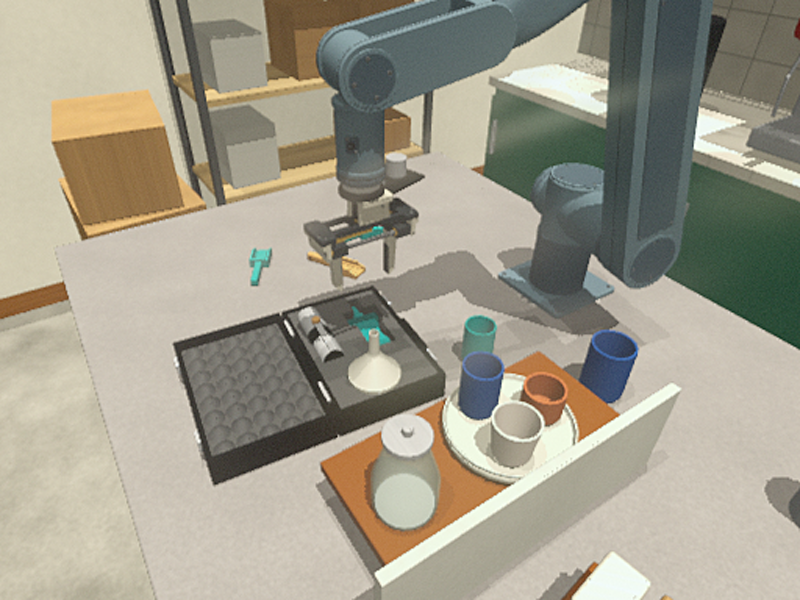

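View pics/d0big.png

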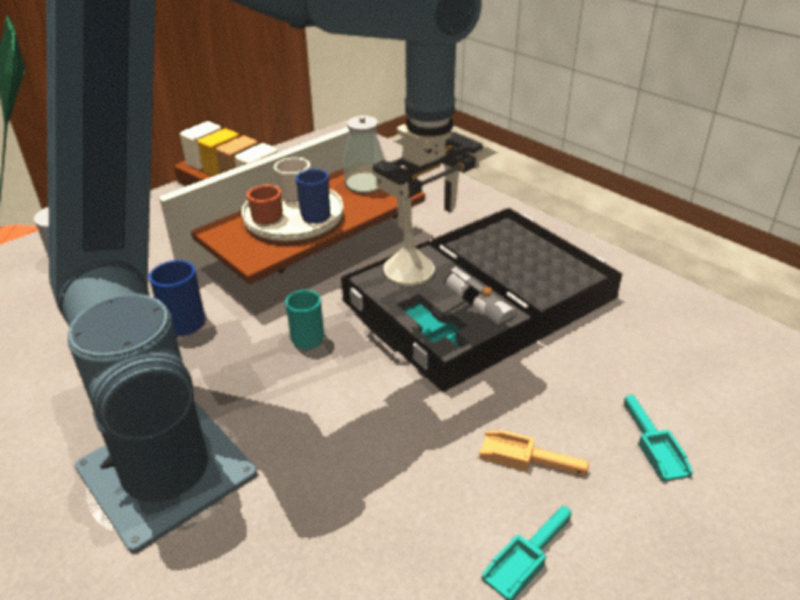

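View pics/wrist0.png

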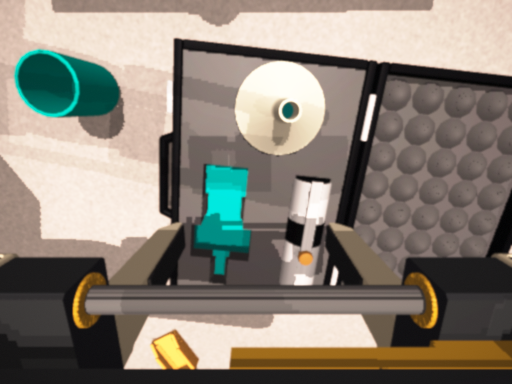

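Wooden scoop candidates in the 800 px views: wooden at side (533,452) / scene (338,265), which I choose. The turquoise ones at side (660,440) and (528,555) are look-alikes. 

Tumbler candidates: small blue on the tray at scene (481,385), which I choose. The bigger blue on the counter at (610,365) and the turquoise at (480,340) stay. 

The funnel is the only white cone, at wrist (280,108). The turquoise cross in the case is the cutout's lining.

```bash
python3 - <<'E'
from h import *
S,D,W=load("scene0"),load("side0"),load("wrist0")
def comps(d,lo,hi,n,amin=60):
    m=cv2.inRange(cv2.cvtColor(d["img"],cv2.COLOR_BGR2HSV),lo,hi)
    k,l,s,c=cv2.connectedComponentsWithStats(m)
    for i in range(1,k):
        if s[i,4]>amin: print(n,s[i].tolist(),c[i].round(1))
for n,d in (("S",S),("D",D),("W",W)):
    comps(d,(105,120,40),(125,255,255),n+" blue"); comps(d,(80,120,60),(98,255,255),n+" turq"); comps(d,(8,120,120),(24,255,255),n+" wood")
    comps(d,(0,130,60),(7,255,255),n+" clay")
# blue tumbler centre via tri of bbox centers done by hand next
# funnel in wrist
hsv=cv2.cvtColor(W["img"],cv2.COLOR_BGR2HSV)
m=cv2.inRange(W["img"],(120,150,160),(255,255,255)); m[:, :215]=0;m[:,335:]=0;m[170:]=0;m[:55]=0
cs,_=cv2.findContours(m,0,2);c=max(cs,key=cv2.contourArea);print("fun",cv2.boundingRect(c),cv2.fitEllipse(c))
(u,v),_,_=cv2.fitEllipse(c);print(plane(W,u,v,56),"spouttop",plane(W,288.5,110.5,161))
for p in [(178,40),(383,64),(168,222),(372,62),(356,222)]: print(p,plane(W,*p,60).round(1))
cv2.imwrite("pics/wcrop.png",cv2.resize(W["img"][20:300,140:400],None,fx=2.1,fy=2.1,interpolation=cv2.INTER_CUBIC))
E
```

```text
S blue [379, 211, 29, 47, 294] [394.9 232.6]
S turq [228, 204, 21, 16, 128] [237.8 210.7]
S wood [188, 17, 24, 35, 458] [196.7  32.3]
S wood [34, 58, 98, 94, 4902] [ 76.3 108.6]
S wood [246, 75, 17, 14, 118] [253.2  80.4]
S wood [219, 166, 14, 12, 89] [224.8 171.3]
S wood [0, 181, 44, 23, 494] [ 20.6 191.6]
S wood [323, 225, 73, 58, 1601] [359.  252.1]
S wood [205, 256, 119, 105, 3260] [259.7 313.5]
D blue [190, 110, 20, 9, 71] [199.9 115.5]
D blue [95, 167, 35, 47, 971] [113.6 187.5]
D turq [183, 186, 23, 37, 679] [194.8 203.2]
D turq [259, 195, 33, 25, 382] [276.1 207.2]
D turq [401, 253, 42, 54, 818] [422.5 285.1]
D turq [309, 324, 56, 60, 1189] [333.7 357.1]
D wood [112, 81, 53, 34, 556] [138.8  97.5]
D wood [211, 111, 44, 37, 677] [230.2 130.3]
D wood [158, 118, 22, 12, 131] [168.5 123.8]
D wood [126, 138, 75, 39, 1167] [156.7 157.7]
D wood [0, 144, 25, 12, 190] [  9.4 148. ]
D wood [307, 276, 70, 28, 928] [335.3 289.9]
W turq [14, 49, 105, 68, 5425] [64.1 85. ]
W turq [283, 103, 10, 15, 110] [287.5 110.1]
W turq [195, 164, 56, 111, 3974] [223.3 214.1]
W wood [298, 251, 15, 14, 160] [305.  257.6]
W wood [72, 274, 20, 54, 363] [ 78.9 302.5]
W wood [419, 274, 19, 54, 350] [430.9 302.9]
W wood [151, 330, 47, 40, 764] [174.8 353.2]
W wood [231, 341, 280, 19, 3620] [383.  352.1]
W wood [229, 363, 151, 6, 304] [303.  367.5]
W wood [382, 367, 130, 2, 260] [446.5 367.5]
fun (215, 55, 111, 100) ((275.80169677734375, 100.55276489257812), (97.4886474609375, 112.21315002441406), 133.39381408691406)
[571.77210147  88.57575469  56.        ] spouttop [574.34331917  78.57311313 161.        ]
(178, 40) [467.  149.2  60. ]
(383, 64) [686.2 125.9  60. ]
(168, 222) [437.6 -58.3  60. ]
(372, 62) [674.1 127.9  60. ]
(356, 222) [676.6 -58.2  60. ]
```

View pics/wcrop.png

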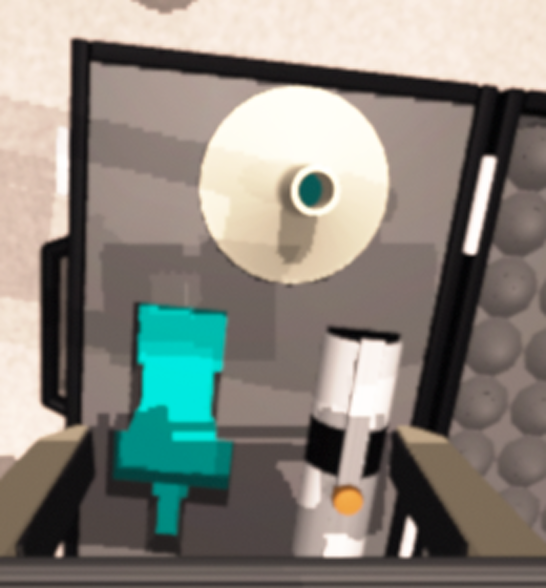

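The crop shows the near half's top rim corners at about (176,39) and (376,63) in wrist pixels. The funnel mouth is centred at about (280,108) and the spout top at (289,109.5). The turquoise cutout has its trough towards +y and its recess below that.

```bash
python3 - <<'E'
from h import *
S,D,W=load("scene0"),load("side0"),load("wrist0")
def w(x,y,z): return plane(W,140+x/2.1,20+y/2.1,z).round(1)
print("mouth",w(294.5,184.5,56),"spout",w(314,189,161))
a,b=w(75,40,60),w(497,90,60);print("case top",a,b,np.arctan2(b[1]-a[1],b[0]-a[0]),np.hypot(*(b-a)[:2]))
print("trough",w(138,303,56),w(228,312,56)); print("recess",w(113,432,56),w(233,442,56))
for n,p in {"turqcup":(195,222),"bigblue":(113,208),"turqs1":(422,285),"turqs2":(334,357),"wood":(335,290),"woodtrough end":(309,288),"handle end":(375,301)}.items(): print(n,plane(D,*p,8).round(1))
tm=[(481/800*512,385/600*384)],[(314/800*512,196/600*384)]
print("tumbler",tri([S,D],[tm[0][0],tm[1][0]]))
E
```

```text
mouth [577.   80.7  56. ] spout [575.1  78.9 161. ]
case top [464.7 150.1  60. ] [679.3 127.   60. ] -0.10722924790396585 215.83968587819984
trough [488.7  15.4  56. ] [540.4  10.1  56. ]
recess [469.2 -65.2  56. ] [543.  -71.9  56. ]
turqcup [317.9  78.6   8. ]
bigblue [173.8 295.    8. ]
turqs1 [ 588.7 -477.     8. ]
turqs2 [ 283.7 -461.9    8. ]
wood [ 422.2 -347.7    8. ]
woodtrough end [ 380.7 -302.1    8. ]
handle end [ 465.8 -430.9    8. ]
tumbler [504.39993304 282.57533711 165.49676175]
```

```bash
python3 - <<'E'
from h import *
O=[np.pi,0,np.pi/2]
robot.move_ptp([576,79.5,185],O)
robot.move_linear([576,79.5,129],speed=120)
robot.move_gripper(0.0); print("w",robot.current_gripper_width()*93)
robot.move_linear([576,79.5,200],speed=150)
print(robot.current_contact_force(),robot.current_t())
robot.move_ptp([340,-100,110],O)
r=robot.move_linear([340,-100,68],speed=40,f_stop=3); print(r,robot.current_tcp_pos())
robot.move_gripper(0.5)
robot.move_linear([340,-100,150],speed=150)
robot.move_ptp([545,-60,300],O)
W=grab("wrist","w1.png"); S=grab("scene","s1.png")
cv2.imwrite("pics/w1b.png",np.vstack([cv2.resize(W["img"],(800,600))])); print(robot.current_t(),W["eye"])
E
```

```text
w 19.36950677444027
[-0.43099205  0.5676672  -0.52101471] 2.9833
True [339.3312154  -99.903699    76.06187101]
7.375 [543.0546628   20.05298154 464.80222333]
```

View pics/w1b.png

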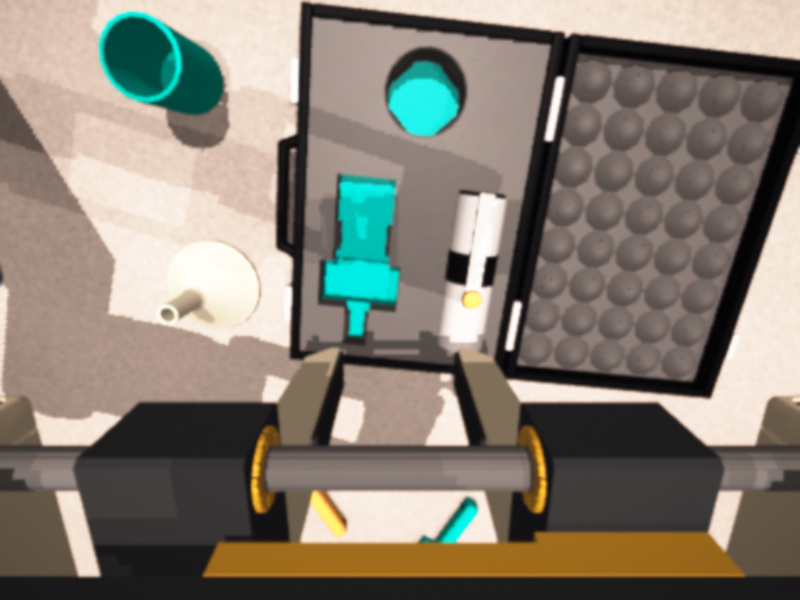

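The funnel stands on the counter at px (213,285) and leans outward only as perspective would. The well is at px (427,91), the cutout at (360,255), and the whole case is in view.

```bash
python3 - <<'E'
from h import *
W=load("w1"); im=W["img"]
c=im[0:240,180:380]; cv2.imwrite("pics/w1c.png",cv2.convertScaleAbs(cv2.resize(c,None,fx=2.5,fy=2.5,interpolation=cv2.INTER_CUBIC),alpha=1.5))
p=lambda u,v,z=60: plane(W,u*.64,v*.64,z)[:2]
TL,BL,TR,BR,FT,FB=[p(*q) for q in((303,4),(291,358),(564,34),(508,378),(803,63),(713,397))]
for q in (TL,BL,TR,BR,FT,FB):print(q.round(1))
for a,b in((TL,TR),(TL,FT),(BL,FB),(BL,TL),(FB,FT)):
    d=b-a;print(np.hypot(*d).round(1),np.arctan2(d[1],d[0]).round(4))
S=load("s1")
E
```

```text
[464.4 148.9]
[ 432.1 -165.1]
[679.1 127.2]
[ 655.9 -187.4]
[882.1 105.5]
[ 872.7 -209.1]
215.8 -0.1007
419.9 -0.1034
442.8 -0.0996
315.7 1.4684
314.8 1.541
```

View pics/w1c.png

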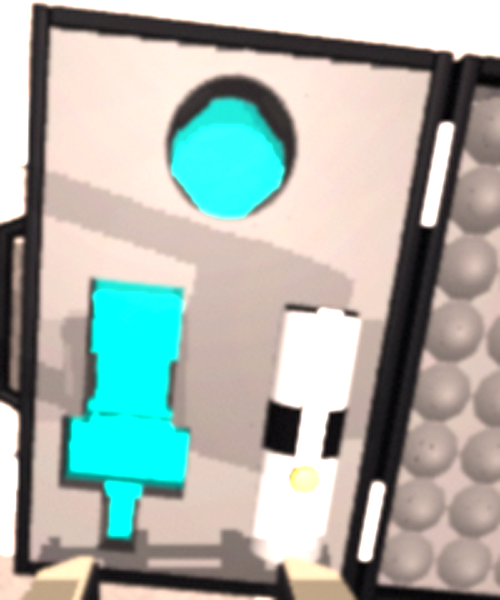

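```bash
python3 - <<'E'
from h import *
W=load("w1"); 
p=lambda u,v,z=56: plane(W,180+u/2.5,v/2.5,z)[:2]
TL,BL,BR=[plane(W,u*.64,v*.64,60)[:2] for u,v in((303,4),(291,358),(508,378))]
y=-0.102; Rm=np.array([[np.cos(y),-np.sin(y)],[np.sin(y),np.cos(y)]])
TR=p(453,54,60)
for n,q,l in(("TL",TL,(-110,160)),("BL",BL,(-110,-160)),("TR",TR,(110,160)),("BR",BR,(110,-160))): print(n,q,"case centre->",(q-Rm@np.array(l)).round(1))
well=p(232,146.5); print("well",well,[np.hypot(*(p(166,146)-p(298,147))),np.hypot(*(p(232,75)-p(232,218)))])
t=(p(92,279)+p(183,289))/2; h=p(119,550); print("cut",t,h,np.hypot(*(t-h)),"mid",(t+h)/2,"dir",np.arctan2(*(t-h)[::-1]))
print("recess",[(Rm.T@(p(*q)-(t+h)/2)).round(1) for q in((62,417),(190,431),(60,485),(187,496))])
print("trough w",[(Rm.T@(p(*q)-(t+h)/2)).round(1) for q in((92,279),(183,289),(90,400),(174,410),(100,548),(136,551))])
C=(TL+BL+TR+BR)/4; print("in case frame: well",Rm.T@(well-C),"cut",Rm.T@((t+h)/2-C))
E
```

```text
TL [464.38653131 148.87890916] case centre-> [557.5 -21.5]
BL [ 432.1134083  -165.12049677] case centre-> [557.8 -17.2]
TR [679.34918631 127.36173036] case centre-> [553.6 -20.6]
BR [ 655.86179613 -187.41485675] case centre-> [562.7 -17. ]
well [566.16878601  84.42119579] [np.float64(71.40157890555408), np.float64(70.63339781469519)]
cut [513.6070751   12.80672958] [ 498.34062631 -150.97269183] 164.4894018924474 mid [505.97385071 -69.08298112] dir 1.4778514239062988
recess [array([-39.9,   0.6]), array([37.9, -0.1]), array([-38.9, -42.6]), array([ 40.3, -41.6])]
trough w [array([-26.8,  82.3]), array([25.3, 82.1]), array([-23.7,  12.6]), array([27. , 11.7]), array([-11.4, -82.1]), array([ 11.6, -81.8])]
in case frame: well [ -2.33995909 103.79609141] cut [-46.59174154 -55.03949124]
```

```bash
python3 - <<'E'
from h import *
robot.move_ptp([422,-430,220],[np.pi,0,np.pi/2])
W=grab("wrist","w2.png"); D=grab("side","d2.png"); im=W["img"]; print(robot.current_t(),W["eye"])
m=cv2.inRange(cv2.cvtColor(im,cv2.COLOR_BGR2HSV),(8,110,90),(28,255,255)); m[250:]=0
cs,_=cv2.findContours(m,0,2);c=max(cs,key=cv2.contourArea);print(cv2.contourArea(c),cv2.minAreaRect(c),cv2.boundingRect(c))
cv2.imwrite("pics/w2b.png",cv2.resize(im,(800,600)))
E
```

```text
8.95 [ 421.20981826 -348.9358348   386.86907881]
2316.5 ((258.1000061035156, 115.20001220703125), (128.3502960205078, 39.35479736328125), 63.43495178222656) (214, 50, 80, 123)
```

View pics/w2b.png

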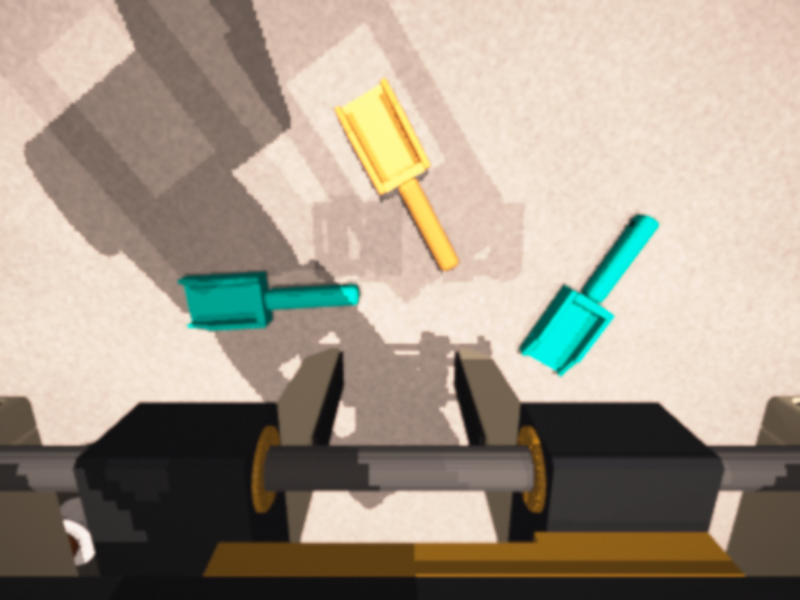

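```bash
python3 - <<'E'
from h import *
W=load("w2"); im=W["img"]
m=cv2.inRange(cv2.cvtColor(im,cv2.COLOR_BGR2HSV),(8,110,70),(28,255,255)); m[250:]=0
k,l,s,c=cv2.connectedComponentsWithStats(m); i=1+np.argmax(s[1:,4]); v,u=np.where(l==i)
P=np.array([plane(W,a,b,20)[:2] for a,b in zip(u,v)])
mean=P.mean(0); d=np.linalg.svd(P-mean,full_matrices=False)[2][0]; d*=np.sign(d[1])
n=np.array([-d[1],d[0]]); t=(P-mean)@d; 
H=P[(t<t.min()+70)&(t>t.min()+8)]; hm=H.mean(0); hd=np.linalg.svd(H-hm,full_matrices=False)[2][0]; hd*=np.sign(hd[1])
T=P[t>t.max()-60]
n=np.array([-hd[1],hd[0]]); t=(P-hm)@hd; s_=(P-hm)@n
hs=s_[t<t.min()+60]; ts=s_[(t>t.max()-65)&(t<t.max()-10)]
print("len",np.ptp(t),"handle lateral",np.percentile(hs,[1,99]),"trough",np.percentile(ts,[1,99]))
cen=hm+hd*(t.min()+t.max())/2
print("centre",cen,"dir",np.arctan2(hd[1],hd[0]),"pca",np.arctan2(d[1],d[0]))
g=cen-22*hd; print("grasp",g, proj(W,[*g,20]))
E
```

```text
len 159.19060287117017 handle lateral [-8.91335678  9.03768981] trough [-23.91120871  24.30476259]
centre [ 429.30622323 -362.08329178] dir 2.074213750035043 pca 2.07702150143274
grasp [ 439.91950293 -381.35395067] (np.float64(268.80289901399806), np.float64(133.98338289174706))
```

The wooden scoop lies at px (400,175) with its trough up-left, clear of both turquoise ones. The mask fit gives 159 mm length and 18 and 48 mm widths, which match the description.

```bash
cat >> h.py <<'E'
CUT=np.array([506,-69.]); CY=1.470
def down(yaw): return [np.pi,0,yaw]
def ax(a): return np.array([np.cos(a),np.sin(a)])
E
python3 - <<'E'
from h import *
g=np.array([429.3,-362.1])-21*ax(2.0755)
print(robot.inverse_kinematics([*g,3],down(2.0755)),robot.inverse_kinematics([*CUT,40],down(CY)))
robot.move_gripper(0.5)
robot.move_ptp([*g,60],down(2.0755))
robot.move_linear([*g,4],speed=100,f_stop=8)
print(robot.current_tcp_pos())
robot.move_gripper(0.0); print("w",robot.current_gripper_width()*93)
robot.move_linear([*g,80],speed=150)
t=CUT-21*ax(CY)
robot.move_ptp([*t,110],down(CY))
robot.move_linear([*t,68],speed=100)
W=grab("wrist","w3.png"); print(robot.current_t(),robot.current_tcp_pos(),robot.current_contact_force())
cv2.imwrite("pics/w3b.png",cv2.resize(W["img"][:280],None,fx=1.56,fy=1.56,interpolation=cv2.INTER_CUBIC))
E
```

```text
[-0.90538546  0.53717108  1.7013138   0.          0.90310778 -1.41008914] [-3.54231423e-01  3.84662664e-01  1.85118025e+00 -4.44089210e-16
  9.05749742e-01 -2.53435096e-01]
[ 439.82642416 -381.15997943    4.67471745]
w 17.6486835437203
13.5833 [504.33189715 -90.4951483   68.41432978] [ 0.13290721  1.34295572 -0.92597059]
```

View pics/w3b.png

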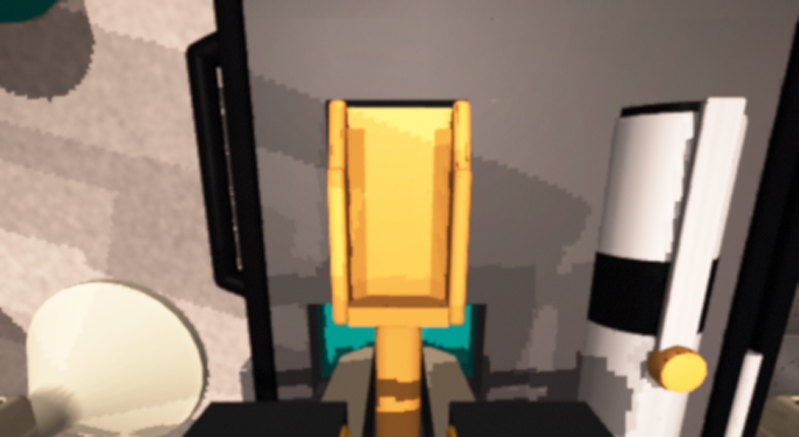

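```bash
python3 - <<'E'
from h import *
W=load("w3"); q=lambda u,v,z: plane(W,u/1.56,v/1.56,z)[:2]
Rm=np.array([ax(CY-np.pi/2),ax(CY)])
print("cut end(56)",Rm@(q(397.5,100.5,56)-CUT),"left",Rm@(q(326,101,56)-CUT),"right",Rm@(q(472,101,56)-CUT))
print("recess top edge",Rm@(q(308,304,56)-CUT),Rm@(q(487,304,56)-CUT))
print("scoop tip bottom(64)",Rm@(q(399,106.5,64)-CUT),"tip top(87.7)",Rm@(q(338,100,87.7)-CUT),Rm@(q(462,100,87.7)-CUT), "trough sides", Rm@(q(328,170,87.7)-CUT),Rm@(q(471,170,87.7)-CUT))
print("trough back top", Rm@(q(399,325,87.7)-CUT))
E
```

```text
cut end(56) [-1.04080518 83.31255598] left [-28.24967704  83.160194  ] right [27.31010531 83.11491082]
recess top edge [-40.02705306   2.16674011] [37.81588922  2.1005133 ]
scoop tip bottom(64) [-0.49740279 80.19066478] tip top(87.7) [-19.65608505  79.05644832] [19.12250059 79.02484838] trough sides [-23.77807525  58.08226669] [22.95439899 58.04365927]
trough back top [-0.56475532  4.15155747]
```

```bash
python3 - <<'E'
from h import *
t=robot.current_tcp_pos()[:2]+np.array([-0.5,0.1])+0.3*ax(CY)
r=robot.move_linear([*t,37],speed=30,f_stop=28)
print(r,robot.current_tcp_pos(),robot.current_contact_force(),robot.current_t())
robot.move_gripper(0.32)
robot.move_linear([*t,90],speed=120)
robot.move_ptp([*(t-40*ax(CY)),170],down(CY))
W=grab("wrist","w4.png"); D=grab("side","d4.png"); print(robot.current_t())
a=cv2.resize(W["img"][:260,80:420],None,fx=1.7,fy=1.7); b=cv2.resize(D["img"][120:290,200:420],(a.shape[1]//2,int(170*a.shape[1]/2/220)))
out=np.zeros((max(a.shape[0],b.shape[0]),a.shape[1]//1*1+b.shape[1],3),np.uint8); out[:a.shape[0],:a.shape[1]]=a; out[:b.shape[0],a.shape[1]:]=b
cv2.imwrite("pics/w4b.png",cv2.resize(out,(800,int(out.shape[0]*800/out.shape[1]))))
E
```

```text
False [503.93228615 -90.18936571  38.22809385] [-5.25050647  0.67120062 14.57702068] 14.7667
16.375
```

View pics/w4b.png

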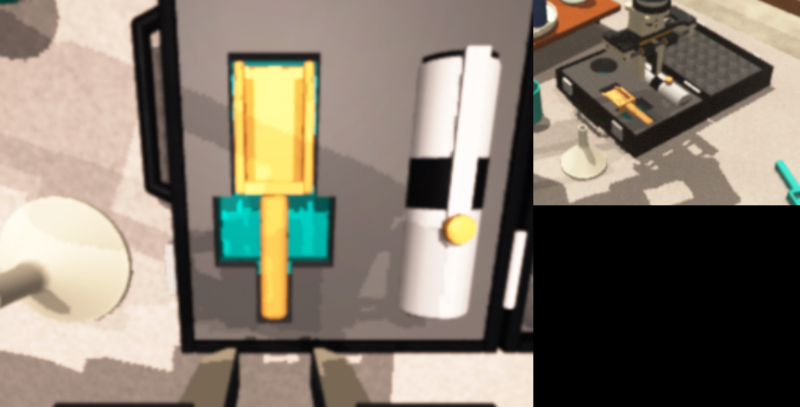

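The scoop sits in its cutout at about px (273,190) of the composite, with the outline parallel to the edges. The funnel stands. I'll do a gentle press with shut fingers on the handle over the recess to confirm the height.

```bash
python3 - <<'E'
from h import *
t=CUT-20*ax(CY)+[-0.5,0]
robot.move_gripper(0.0)
robot.move_ptp([*t,75],down(CY))
f0=robot.current_contact_force()[2]
r=robot.move_linear([*t,50],speed=20,f_stop=4); print(r,robot.current_tcp_pos()[2],robot.current_contact_force()[2]-f0)
z=robot.current_tcp_pos()[2]
r=robot.move_linear([*t,z-5],speed=10,f_stop=18); print(r,robot.current_tcp_pos()[2],robot.current_contact_force()[2]-f0)
robot.move_linear([*t,120],speed=150)
# go look at tray: tumbler ~ (504,283)
robot.move_gripper(1.0)
robot.move_ptp([500,190,330],[np.pi,0,np.pi/2])
W=grab("wrist","w5.png"); print(robot.current_t(),W["eye"])
cv2.imwrite("pics/w5b.png",cv2.resize(W["img"],(800,600)))
E
```

```text
True 56.292429407029 4.769333948140777
True 56.29259558764928 5.894275789362321
22.1 [498.95860722 269.44046841 495.17903674]
```

View pics/w5b.png

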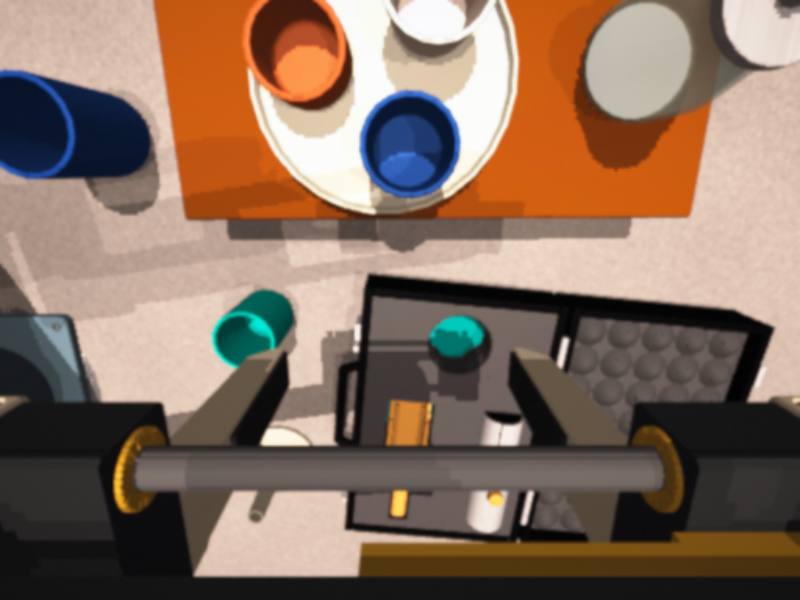

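The fingers touched the handle at z 56.3, and home is 56, so the scoop is seated. The small blue tumbler is at px (410,144) on the tray, between clay (296,48) and white (438,10). The larger blue one stands on the counter at (70,125).

```bash
python3 - <<'E'
from h import *
W=load("w5"); im=W["img"]
m=cv2.inRange(cv2.cvtColor(im,cv2.COLOR_BGR2HSV),(100,110,30),(130,255,255)); m[:, :200]=0; m[150:]=0; m[:,310:]=0
m=cv2.morphologyEx(m,cv2.MORPH_CLOSE,np.ones((5,5)))
cs,_=cv2.findContours(m,0,1);c=max(cs,key=cv2.contourArea);e=cv2.fitEllipse(c);print(e,cv2.boundingRect(c))
P=np.array([plane(W,u+.0,v,212)[:2] for u,v in c[:,0,:]]); T,r=cv2.minEnclosingCircle(P.astype(np.float32));print("circ",T,r,P.mean(0))
A=np.c_[2*P,np.ones(len(P))]; s=np.linalg.lstsq(A,(P**2).sum(1),rcond=None)[0]; print("LS",s[:2],np.sqrt(s[2]+s[0]**2+s[1]**2))
q=lambda u,v,z: plane(W,u*.64,v*.64,z)[:2].round(1)
print("tray L/R/bot",q(249,75,120),q(520,75,120),q(384,213,120),"clay",q(296,48,178),"shelf edge",q(187,217,100),q(690,215,100),"carafe lid",q(780,10,259))
for y in(0,np.pi,-.4,.4,-np.pi/2,np.pi/2,2.7): print(round(y,2),robot.inverse_kinematics([s[0],s[1],178],down(y)))
E
```

```text
((261.928955078125, 91.7986831665039), (62.34550476074219, 67.29141235351562), 4.505936622619629) (231, 58, 63, 68)
circ (505.3785095214844, 283.1976623535156) 31.197612762451172 [505.303624   283.58095173]
LS [505.40600394 283.29824514] 30.423973918591127
tray L/R/bot [381.1 340. ] [594.2 339.7] [486.2 232.9] clay [431.7 345. ] shelf edge [306.8 227.6] [762.2 229. ] carafe lid [680.3 341.4]
0 [ 3.18475512e-01  3.40209506e-01  1.52350617e+00 -4.44089210e-16
  1.27787698e+00  1.88927184e+00]
3.14 [ 0.31847551  0.34020951  1.52350617  0.          1.27787698 -1.25232081]
-0.4 [ 3.18475512e-01  3.40209506e-01  1.52350617e+00 -4.44089210e-16
  1.27787698e+00  2.28927184e+00]
0.4 [ 3.18475512e-01  3.40209506e-01  1.52350617e+00 -4.44089210e-16
  1.27787698e+00  1.48927184e+00]
-1.57 [ 0.31847551  0.34020951  1.52350617  0.          1.27787698 -2.82311714]
1.57 [ 3.18475512e-01  3.40209506e-01  1.52350617e+00 -4.44089210e-16
  1.27787698e+00  3.18475512e-01]
2.7 [ 0.31847551  0.34020951  1.52350617  0.          1.27787698 -0.81072816]
```

```bash
python3 - <<'E'
from h import *
Y=0.32; T=[505.4,283.3]; Wl=[566.2,84.4]
robot.move_ptp([*T,255],down(Y))
r=robot.move_linear([*T,178],speed=100,f_stop=6); print(r,robot.current_tcp_pos())
robot.move_gripper(0.0); print("w",robot.current_gripper_width()*93, robot.current_tcp_pos())
robot.move_linear([*T,235],speed=120)
print(robot.current_contact_force())
robot.move_linear([*Wl,200],speed=200)
robot.move_linear([*Wl,124],speed=120)
W=grab("wrist","w6.png"); D=grab("side","d6.png"); S=grab("scene","s6.png"); print(robot.current_t(),robot.current_tcp_pos())
a=cv2.resize(W["img"][:300],None,fx=1,fy=1)
b=cv2.resize(D["img"][110:260,200:350],(300,300),interpolation=cv2.INTER_CUBIC); c=cv2.resize(S["img"][150:300,170:320],(300,300),interpolation=cv2.INTER_CUBIC)
cv2.imwrite("pics/w6b.png",np.vstack([np.hstack([a,np.zeros((300,88,3),np.uint8)]),np.hstack([b,c])]))
E
```

```text
False [505.87737842 283.44787588 178.66619389]
w 64.54205816787697 [505.54735539 283.27227922 178.26470577]
[-0.67936597  0.24606982 -2.4736167 ]
27.6333 [566.96445126  84.42712484 125.10405585]
```

View pics/w6b.png

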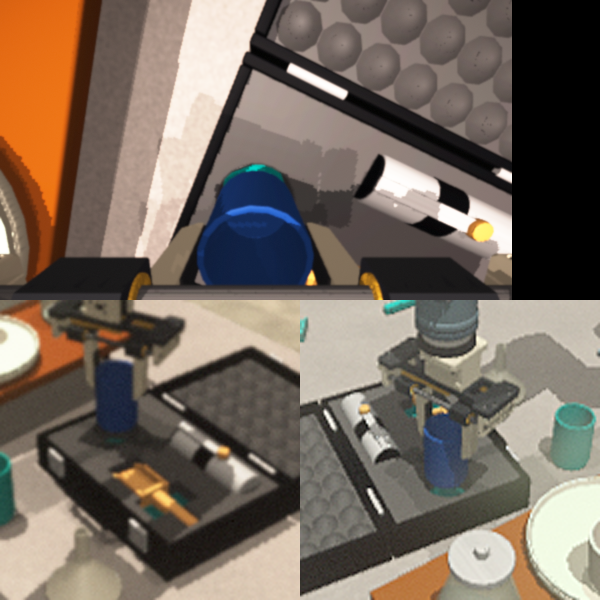

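```bash
python3 - <<'E'
from h import *
W=load("w6"); Wl=np.array([566.2,84.4])
m=cv2.inRange(cv2.cvtColor(W["img"],cv2.COLOR_BGR2HSV),(78,90,50),(98,255,255)); m[:150]=0;m[195:]=0
v,u=np.where(m); print(u.min(),u.max(),v.min(),v.max())
for a in (235,245,258,270,280):
    vv=v[u==a]
    if len(vv): p=plane(W,a,vv.min()-1,56)[:2]-Wl; print(a,vv.min(),p.round(1),np.hypot(*p).round(1))
print([ [round(x,1) for x in proj(W,[*(Wl+34.75*ax(t)),56])] for t in (-.6,-.2,0.32,.8,1.2)])
E
```

```text
223 283 164 185
235 171 [21.4 25.4] 33.2
245 167 [27.5 18.3] 33.0
258 164 [33.5  8.4] 34.6
270 167 [34.3 -2.3] 34.4
280 173 [ 32.  -12.3] 34.3
[[np.float64(286.5), np.float64(178.1)], [np.float64(274.9), np.float64(167.9)], [np.float64(255.0), np.float64(162.7)], [np.float64(236.5), np.float64(167.1)], [np.float64(224.5), np.float64(176.9)]]
```

The turquoise crescent at wrist (223–283,164–185) puts the well within about 1 mm of my estimate, and the tumbler hangs upright above it. Now I'll insert it.

```bash
python3 - <<'E'
from h import *
X=[565.7,84.1]
r=robot.move_linear([*X,68.5],speed=35,f_stop=30)
p=robot.current_tcp_pos(); print(r,p,robot.current_contact_force(),robot.current_t())
robot.move_gripper(1.0)
robot.move_linear([*X,112],speed=120)
robot.move_gripper(0.47)
f0=robot.current_contact_force()[2]
r=robot.move_linear([*X,95],speed=20,f_stop=4); z=robot.current_tcp_pos()[2]; print("touch",r,z,robot.current_contact_force()[2]-f0)
r=robot.move_linear([*X,z-6],speed=12,f_stop=18); print("press",r,robot.current_tcp_pos()[2],robot.current_contact_force()[2]-f0)
robot.move_linear([*X,150],speed=150); print(robot.current_t())
E
```

```text
False [566.40849209  84.00024875  70.20352625] [-3.67005677 -1.71974245 12.13495767] 29.3667
touch True 103.47298429933826 5.311156697718261
press True 103.20958314698534 7.38734985559127
32.8
```

```bash
python3 - <<'E'
from h import *
robot.move_ptp([535,-20,330],[np.pi,0,np.pi/2])
W=grab("wrist","w7.png"); D=grab("side","d7.png"); S=grab("scene","s7.png"); print(robot.current_t())
a=cv2.resize(W["img"][:290],(530,300))
b=cv2.resize(D["img"][60:300,80:400],(400,300),interpolation=cv2.INTER_CUBIC); c=cv2.resize(S["img"][140:350,110:390],(400,300),interpolation=cv2.INTER_CUBIC)
cv2.imwrite("pics/w7b.png",np.vstack([np.hstack([a,np.zeros((300,270,3),np.uint8)]),np.hstack([b,c])]))
E
```

```text
34.25
```

View pics/w7b.png

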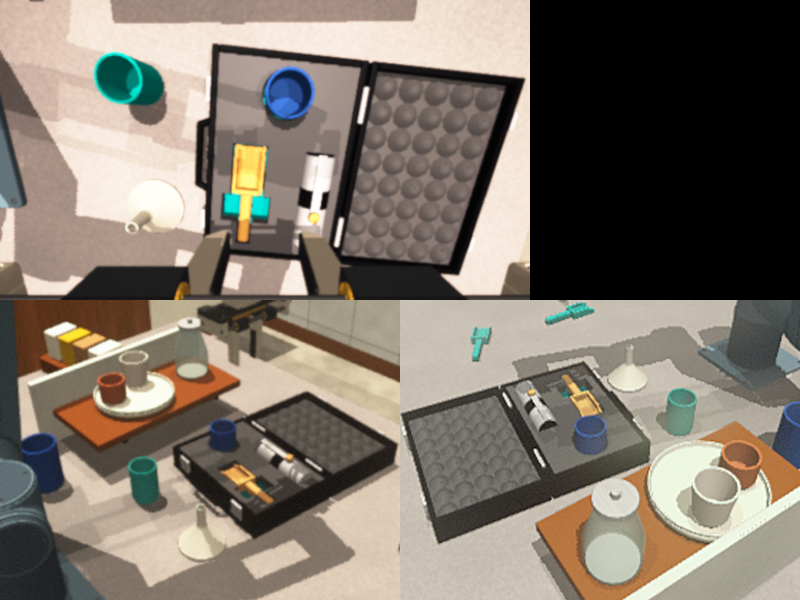

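All is in place. The tumbler (wrist 289,93) and scoop (248,190) are seated, and the funnel (155,205) is upright on the counter. Both cups and the carafe are standing where they were.

```bash
python3 -c "
from h import *
robot.hand_in(); print(robot.current_t())"
```

```text
the job is handed in; nothing more can be done
the job is handed in; nothing more can be done
```

The case is packed and the job was handed in at about 34 s of the 72 s allowed. No check failed; `hand_in` gives no verdict.

- **Funnel:** I lifted it off the foam by its spout and stood it mouth down on the bare counter, at about (340, -100). The placing move stopped about 3 mm above the expected height, so it may have dropped that far on release. It stood upright in all later views.
- **Scoop:** I pressed the wooden scoop into its cutout and released it. A later press with shut fingers touched the handle top at z 56.3 mm, and fully home is 56. I probed one point only; that it lies level rests on the pictures.
- **Tumbler:** I pressed the small blue tumbler into its well and released it. A later press on the rim touched at z 103.5 to 103.2 mm, and fully home is 104. It looks upright in the last pictures.
- **Force readings:** In both of those presses the stop was set at 18 N, but the force read afterwards was only 6 to 7 N. I took the heights as the better evidence.
- **Left alone:** The last pictures from all three cameras show the white cup, clay cup and carafe standing on the shelf as before. The look-alikes also appear untouched, and the gripper is clear of everything.

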